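# Load a damper spring and run the stuck carriage to its hidden stop

## Robot

A 6-joint arm with a two-finger parallel gripper is mounted at the origin on a cart in front of the work surface, level with it; the furniture and walls round the work are solid. World frame = base frame: x ahead of the robot, y to its left, z up, the work surface at z = 0. Lengths are in m, angles in degrees, forces in N, time in s.
With the tool pointing down it reaches from about 0.3 to 0.75 m from the base axis. Payload 8.5 kg.
Tool frame: the origin (TCP) lies between the finger pads; the fingertips stand 17 mm ahead of it and the grasp point (between the pads) lies 2 mm behind it; z points along the fingers, y is the direction in which the jaws open and shut (so a half turn about z gives the same grasp; the last joint's range is limited). The gripper opens to 85 mm and grips with 20 to 120 N. Pads are 22 mm wide; open, the fingers measure 114 mm over their backs; the gripper's body (76 mm by 85 mm) begins 54 mm behind the grasp point. The pads swing forward as they close: fully open they stand 13 mm farther back than shut.
Start: joints at [60.201, 21.807, 74.336, -0, 83.858, -12.336], TCP at [0.165, 0.525, 0.248] pointing down, gripper open.
Joint ranges: [-178.18, 178.18], [-50.72, 133.34], [12.68, 142.11], [-81.47, 261.47], [9.98, 163.14], [-165.26, 165.26]. Speed limits (degrees/s): [136.94, 136.94, 180, 180, 180, 180].

## Interface

Orientations are given as a 3x3 rotation matrix whose columns are the frame's x, y, z axes.
In Python, from rig import readout, eyes, env gives the robot as it stands.
- The arm moves only by the tool arm_command, never from a script. Its argument "rows" is text: rows parted by semicolons, each of 7 numbers parted by spaces: the closure, from 0 (fully open) to 1 (shut), then the shift along the tool's x, y, z in mm, then the turn, a rotation vector about the tool's x, y, z in degrees. In form: grip dx dy dz rx ry rz; .... A call has 1 to 5 rows; each row shifts and turns the commanded pose from where the row before left it, along the tool's axes as they then stand; what a row does not reach is not made up. A row lasts 1/12 s, in which the tool goes at most 41.7 mm and 7.16 degrees, less where a joint would pass 70% of its speed; a pose out of reach is approached as far as the arm can. A call with a gripper value outside its range is refused whole. The fingers move at their own pace and stop on an object; "squeeze" is the grip in N (left out, the last holds). Time passes only in rows, so rows that do not move let the fingers close. It gives the time, the measured TCP pose, the force and the opening at its end, in the units of the state.
- readout.observe(): the state, without advancing time (a new reading comes with each control period).
- eyes.get_image(name): name is "scene" or "top" or "wrist"; returns the picture (384x512x3 uint8, red, green, blue); there is no depth.
- eyes.camera_model(name): a dict with "mtx" (3x3 intrinsics, pixels), "view" (4x4, takes a point from world to camera coordinates). Camera axes: x right, y up, looking along -z (the intrinsics and any distortion apply to the point x, -y, -z); pixel columns grow to the right and rows downward; lengths in m; the calibration is good to about 2 mm. A picture is of the moment at which its call begins: read the wrist's pose just before it. camera_model takes no time and is no camera call; for the wrist camera it gives the pose at the moment of the call.
- env.close_job(): hands the job in, once; it reports no verdict.
The state is a dict: "time_s": time; "q": joint angles; "qvel": joint speeds; "joint_efforts": joint torques, N m; "position": TCP position; "tool_rot": TCP orientation; "ft_force": force on the tool from outside, world axes, zero at the start; "wrist_torque": the same for the moment, N m; "grip_width": finger opening in m.
Only numpy, scipy, OpenCV 4.12 (cv2) and the standard library are available. Lean on these libraries where they do the work, as an engineer would, in place of code of your own. Each camera call takes 0.05 s, during which the arm holds its last target. There are 200 camera calls.

## Task

Stand the green and blue damper spring upright in the round nest of the small carriage and let go of it. Then push the carriage by its red lug along its rods into the blue hood: it sticks at first, so push until it breaks free, and bring it gently and fully home against the end stop hidden inside the hood, spring still in its nest. Never push the carriage harder than about 25 N nor let it shoot off or ram the stop, and leave the other things where they are.

Things in the scene. Friction and masses are not known exactly. Their poses are not given: they have to be found in the camera images.
- spring_center (a point): centre (half-way up) of the loose green and blue coil spring, 22 mm in diameter and 25 mm tall, 45 g, standing upright on the worktop in front of the grey box with the yellow pad; its z axis is the spring's axis
- stage: the fixed slide fixture on the worktop: aluminium base plate 265 x 90 x 10 mm with two steel rods along it and, over one end, a blue sheet hood. Its x axis runs along the rods in the push direction (towards the hood), z up. Its origin lies on its underside on the centre line; the plate spans x = -140 to +125 mm. The hood spans x = +30 to +125 mm, is 82 mm wide, 73 mm high at the top, and open at its near end (x = +30 mm). The end stop is inside the hood, out of sight
- nest (a point): centre of the mouth of the round nest in the top of the carriage, 43 mm above the worktop. The nest is 27 mm across with a 2 mm chamfer and 9 mm deep: a seated spring has its centre 3.5 mm above this point. The carriage is a steel block 80 mm along the rods, 52 mm wide, 22 mm high (its top at 43 mm); axes as the stage's. It slides with the carriage, 57 mm in front of push_face and 22 mm behind the block's front end
- push_face (a point): centre of the rear (pushing) face of the red upright lug on the rear of the carriage: 71 mm above the worktop. The lug is 12 mm thick along the rods, 32 mm wide across them, and stands from 43 to 88 mm above the worktop; axes as the stage's: push along +x. The block's rear end lies 1 mm behind this face. At home the lug still stands at least 25 mm clear of the hood's mouth
- carriage (a joint): travel of the carriage along the rods in m, 0 at the rear end, growing towards the hood. It starts at 0 to 0.008. Running friction is about 3.5 N. A sprung catch blocks it at about 0.010 to 0.020: there the push must rise to some 10 to 17 N, different each time, and past 0.03 it runs freely. The end stop is met somewhere between 0.085 and 0.115, different each time and to be felt: the last 2 mm press in a soft sprung plunger (about 1 N), then the stop is hard
- stop_plunger (a joint): how far the carriage has pressed in the sprung plunger of the hidden stop, in m: 0 untouched, 0.002 when the carriage is fully home on the hard stop; it stays in when the carriage is let go. The reading is too noisy to steer by
- tin_cup: turned grey metal cup, 56 mm wide, 35 mm tall, a bystander; origin at the centre of its underside
- ring_1: grey spacer ring lying flat, 52 mm wide, 10 mm high, a bystander; origin at the centre of its underside
- guide_pin: stepped metal pin standing up, 38 mm wide, 58 mm tall, a bystander; origin at the centre of its underside
Things that resemble listed ones, but are neither listed nor needed, are in the scene too. Leave any orange look-alike of the part that bears spring_center alone.

How it is judged (in metres and radians):
On the way, in this order (a step that is already met when the one before it is completed fails the run):
1. the spring stands seated in the nest, let go, with the carriage still at its rear end, not past the catch (horizontal distance between spring_center and nest below 0.004 m and z of spring_center in the frame of nest below 0.006 m and angle between spring_center's own z axis and vertical below 0.15 rad and contact force between the fingers and spring below 0.05 N and value of joint carriage below 0.03 m), for 0.2 s.
2. the carriage has broken free of its catch with the spring in it (value of joint carriage above 0.04 m and horizontal distance between spring_center and nest below 0.004 m), for 0.05 s.
At the end, for the whole second after the job is handed in: The carriage rests on the hidden end stop, its plunger in by at least 1.2 of 2 mm (within 0.8 mm of home); the spring stands in the nest, within 4 mm of its centre, its own centre less than 6 mm above the nest's mouth, tilted less than 0.15 rad (value of joint stop_plunger above 0.0012 m and velocity of joint carriage below 0.005 m/s and horizontal distance between spring_center and nest below 0.004 m and z of spring_center in the frame of nest below 0.006 m and angle between spring_center's own z axis and vertical below 0.15 rad); the robot touches nothing.
It fails at once if the robot presses on the carriage with more than 28 N (contact force between any of the fingers, the arm and carriage above 28 N).
It fails at once if the carriage shoots along faster than 0.3 m/s (velocity of joint carriage above 0.3 m/s).
It fails at once if a bystander is moved by more than 30 mm (distance of any of tin_cup, ring_1, guide_pin from where it was at the start of the episode above 0.03 m).
It also fails if it takes over 69 s, if anything falls off the work surface, if the arm or the gripper's body presses on something with over 40 N, if the wrist force passes 120 N, or if a joint passes its speed limit or range.

## Working session

There is one attempt and no reset: what is moved stays moved. The work goes in short steps, Python scripts to look and compute and a tool call to move; the robot and the scene stay as the last step left them, time stands still between calls to the robot, and variables do not carry over. Pictures are saved under pics/ and viewed, about 8 in all and at most 12, crops included, and the job is handed in when it is done.

Besides the shell and the picture viewer there is one more tool, called after ">>>" by a JSON object that holds its "fn" and its "kwargs". arm_command: Moves the arm, as the interface text tells. Its arguments: {"type":"object","properties":{"rows":{"type":"string"},"squeeze":{"type":"number"}},"required":["rows"]}

```bash
ls; mkdir -p pics; python3 - <<'E'
from rig import readout, eyes, env
import cv2,numpy as np
a=eyes.get_image("scene");b=eyes.get_image("top")
cv2.imwrite("pics/s0.png",a[:,:,::-1]);cv2.imwrite("pics/t0.png",b[:,:,::-1])
for n in("scene","top"):
    m=eyes.camera_model(n);print(n,{k:np.round(v,4).tolist() if hasattr(v,'__len__') and not isinstance(v,str) else v for k,v in m.items()})
s=readout.observe();print(s)
E
```

```text
pics
scene {'mtx': [[367.4515, 0.0, 255.4957], [0.0, 367.4515, 188.706], [0.0, 0.0, 1.0]], 'view': [[0.4852, -0.8742, 0.0187, -0.2285], [0.4828, 0.2856, 0.8279, -0.3148], [-0.7291, -0.3927, 0.5606, -0.5035], [0.0, 0.0, 0.0, 1.0]]}
top {'mtx': [[384.9351, 0.0, 255.0309], [0.0, 384.9351, 190.8514], [0.0, 0.0, 1.0]], 'view': [[0.0107, -0.9998, -0.018, 0.0344], [0.9945, 0.0087, 0.1039, -0.5031], [-0.1037, -0.019, 0.9944, -1.0923], [0.0, 0.0, 0.0, 1.0]]}
{'time_s': 0.1, 'q': array([ 6.02016522e+01,  2.18375190e+01,  7.43804870e+01, -2.82117824e-04,
        8.38583096e+01, -1.23370677e+01]), 'qvel': array([-0.04759044,  0.0644685 , -0.27778605, -0.07905385, -0.04491437,
        0.03969698]), 'joint_efforts': array([ 3.74910873e-03, -4.49218154e+01, -2.31656724e+01, -1.61823909e-04,
        3.65797954e-03,  3.00079671e-05]), 'position': array([0.16492231, 0.52443028, 0.24776941]), 'tool_rot': array([[-9.53920014e-01,  3.00060284e-01, -6.57667023e-04],
       [ 3.00060874e-01,  9.53919352e-01, -1.15827951e-03],
       [ 2.79807622e-04, -1.30224615e-03, -9.99999113e-01]]), 'ft_force': array([-0.31159994,  0.69324999,  0.17176034]), 'wrist_torque': array([ 0.04057415, -0.00738325,  0.01299581]), 'grip_width': 0.08514405172944067}
```

View pics/s0.png

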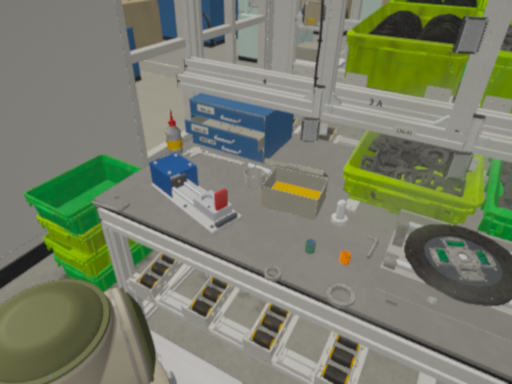

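View pics/t0.png

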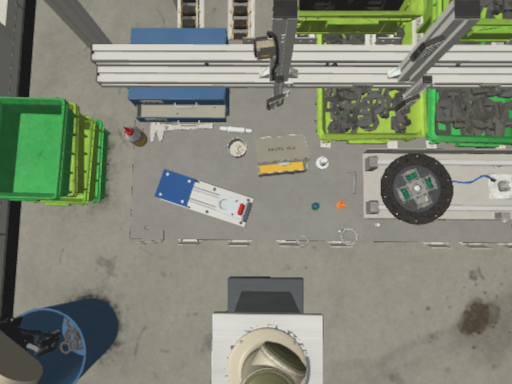

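Candidates for the spring are the teal/blue-green part at scene (310,246) / top (315,206), and the orange look-alike at scene (346,257) / top (341,204), which I leave alone. By the description I choose the teal one, and I'll check it in one close crop.

```bash
cat > h.py <<'E'
from rig import readout, eyes, env
import cv2,numpy as np
def ray(n,u,v,m=None):
    m=m or eyes.camera_model(n);K=np.array(m["mtx"]);V=np.array(m["view"])
    d=np.linalg.inv(K)@[u,v,1];d=np.array([d[0],-d[1],-d[2]])
    R=V[:3,:3];return -R.T@V[:3,3],R.T@d
def onz(n,u,v,z,m=None):
    c,d=ray(n,u,v,m);return c+d*(z-c[2])/d[2]
def proj(n,p,m=None):
    m=m or eyes.camera_model(n);V=np.array(m["view"]);c=V[:3,:3]@p+V[:3,3]
    q=np.array(m["mtx"])@[c[0],-c[1],-c[2]];return q[:2]/q[2]
E
python3 - <<'E'
from h import *
a=cv2.imread("pics/s0.png");b=cv2.imread("pics/t0.png")
f=lambda i,x,y,w,h,k:cv2.resize(i[y:y+h,x:x+w],None,fx=k,fy=k,interpolation=cv2.INTER_CUBIC)
o=np.zeros((600,800,3),np.uint8)
c=f(b,148,165,114,66,4.2);o[:c.shape[0],:c.shape[1]]=c
c=f(b,295,185,60,50,5);o[:c.shape[0],490:490+c.shape[1]]=c
c=f(a,145,148,100,80,4);o[278:278+c.shape[0],:c.shape[1]]=c
c=f(a,290,230,75,45,5);o[278:278+c.shape[0],410:410+c.shape[1]]=c
cv2.imwrite("pics/c1.png",o)
print("spring top",onz("top",315,206,.02),"scene",onz("scene",310,246,.0125))
E
```

```text
spring top [ 0.46071273 -0.13516971  0.02      ] scene [ 0.46059106 -0.13753334  0.0125    ]
```

View pics/c1.png

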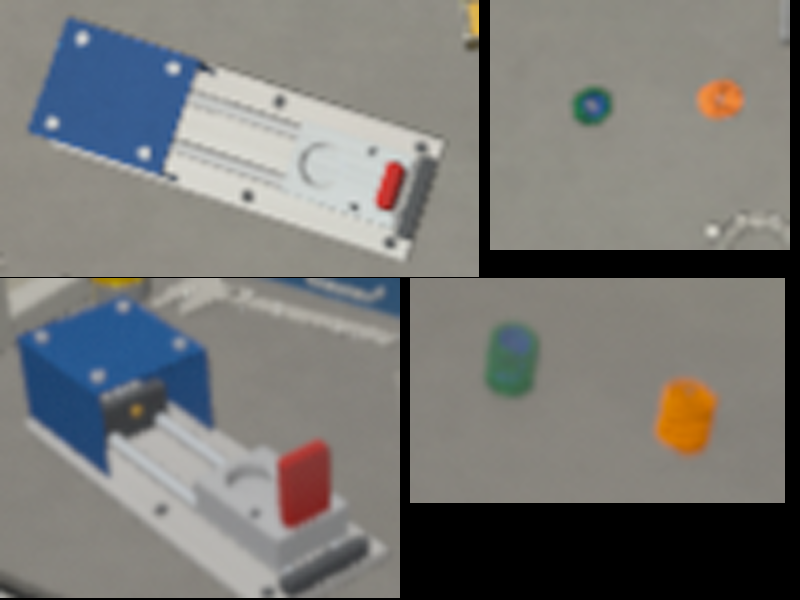

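Teal coil confirmed at crop (592,105), with the orange one beside it at (720,100). Plate rear corners are at crop (443,140) and (407,260), the nest arc at about (322,165), and the red lug at about (390,186).

```bash
python3 - <<'E'
from h import *
P=lambda X,Y,z:onz("top",148+(X+.5)/4.2-.5,165+(Y+.5)/4.2-.5,z)
rl,rr=P(443,140,.01),P(407,260,.01)
print("rear corners",rl,rr,np.linalg.norm(rl-rr))
h=[P(x,y,.073) for x,y in((70,18),(30,132),(200,65),(165,178))]
print("hood",h)
far=(h[0]+h[1])/2;near=(h[2]+h[3])/2;rear=(rl+rr)/2
print(rear,near,far,np.linalg.norm(near-far))
for a,b in((rear,far),(near,far),(rear,near)): d=b-a;print("yaw",np.degrees(np.arctan2(d[1],d[0])))
print("nest",P(318,165,.043),"lug top",P(391,186,.088))
S=np.array([.46,-.136,0])
s=readout.observe();R=s["tool_rot"]
m=eyes.camera_model("wrist");V=np.array(m["view"]);print(m["mtx"]);
c=-V[:3,:3].T@V[:3,3];print("cam in tool",R.T@(c-s["position"]),"\naxes in tool",R.T@V[:3,:3].T)
E
```

```text
rear corners [0.48337446 0.04510144 0.01      ] [0.39935082 0.06922065 0.01      ] 0.08741685962483307
hood [array([0.55771378, 0.2944545 , 0.073     ]), array([0.48081104, 0.31847847, 0.073     ]), array([0.52669088, 0.20624903, 0.073     ]), array([0.45104252, 0.2274715 , 0.073     ])]
[0.44136264 0.05716105 0.01      ] [0.4888667  0.21686026 0.073     ] [0.51926241 0.30646648 0.073     ] 0.09462121151633188
yaw 72.6476878670068
yaw 71.26232886817725
yaw 73.43438707312599
nest [0.46270378 0.12918212 0.043     ] lug top [0.44633408 0.07675318 0.088     ]
[[317.88619789   0.         254.83505583]
 [  0.         317.88619789 190.77824099]
 [  0.           0.           1.        ]]
cam in tool [ 7.35476501e-02  5.97480903e-06 -1.24959935e-01] 
axes in tool [[-7.56197324e-04  9.57308149e-01  2.89068392e-01]
 [ 9.99999686e-01  6.55337222e-04  4.45698760e-04]
 [ 2.37233779e-04  2.89068638e-01 -9.57308344e-01]]
```

```bash
cat >> h.py <<'E'
def plan(target,yaw,n,grip=0.0):
    "rows to go to target with tool down, tool x at yaw; shift per row in the tool frame"
    s=readout.observe();R=s["tool_rot"]
    y0=np.degrees(np.arctan2(R[1,0],R[0,0]));dy=-(yaw-y0)/n
    d=(np.array(target)-s["position"])*1000/n;out=[]
    for k in range(n):
        a=np.radians(y0-dy*k);X=[np.cos(a),np.sin(a),0];Y=[np.sin(a),-np.cos(a),0]
        out.append("%g %.1f %.1f %.1f 0 0 %.2f"%(grip,d@X,d@Y,-d[2],dy))
    for i in range(0,n,5):print("; ".join(out[i:i+5]))
E
python3 -c "
from h import *
plan([.462,.129,.19],72.7,14)"
```

```text
0 -28.7 -20.6 4.1 0 0 6.42; 0 -30.8 -17.2 4.1 0 0 6.42; 0 -32.6 -13.7 4.1 0 0 6.42; 0 -33.9 -10.0 4.1 0 0 6.42; 0 -34.8 -6.1 4.1 0 0 6.42
0 -35.3 -2.2 4.1 0 0 6.42; 0 -35.3 1.8 4.1 0 0 6.42; 0 -34.9 5.7 4.1 0 0 6.42; 0 -34.0 9.6 4.1 0 0 6.42; 0 -32.7 13.3 4.1 0 0 6.42
0 -31.0 16.9 4.1 0 0 6.42; 0 -29.0 20.2 4.1 0 0 6.42; 0 -26.5 23.4 4.1 0 0 6.42; 0 -23.7 26.2 4.1 0 0 6.42
```

>>> {"fn": "arm_command", "kwargs": {"rows": "0 -29 -21 4 0 0 6.4; 0 -31 -17 4 0 0 6.4; 0 -33 -14 4 0 0 6.4; 0 -34 -10 4 0 0 6.4; 0 -35 -6 4 0 0 6.4"}}

```text
time_s: 0.52
position: [0.2725, 0.381, 0.2279]
tool_rot: [[-0.646, 0.763, -0.0], [0.763, 0.646, -0.0], [-0.0, -0.001, -1.0]]
ft_force: [-0.1, 0.5, 0.8]
grip_width: 0.0855
```

>>> {"fn": "arm_command", "kwargs": {"rows": "0 -35 -2 4 0 0 6.4; 0 -35 2 4 0 0 6.4; 0 -35 6 4 0 0 6.4; 0 -34 10 4 0 0 6.4; 0 -33 13 4 0 0 6.4"}}

```text
time_s: 0.93
position: [0.3796, 0.2404, 0.208]
tool_rot: [[-0.143, 0.99, -0.0], [0.99, 0.143, -0.0], [-0.0, -0.0, -1.0]]
ft_force: [0.6, -0.5, 0.0]
grip_width: 0.0857
```

>>> {"fn": "arm_command", "kwargs": {"rows": "0 -31 17 4 0 0 6.4; 0 -29 20 4 0 0 6.4; 0 -27 23 4 0 0 6.4; 0 -24 26 4 0 0 6.4; 0 0 0 0 0 0 0"}}

```text
time_s: 1.35
position: [0.4664, 0.1244, 0.1913]
tool_rot: [[0.303, 0.953, -0.0], [0.953, -0.303, -0.001], [-0.001, 0.0, -1.0]]
ft_force: [-0.9, 0.4, 0.3]
grip_width: 0.0854
```

>>> {"fn": "arm_command", "kwargs": {"rows": "0 0 0 0 0 0 0; 0 0 0 0 0 0 0; 0 0 0 0 0 0 0"}}

```text
time_s: 1.6
position: [0.4628, 0.1294, 0.1924]
tool_rot: [[0.292, 0.957, -0.0], [0.957, -0.292, 0.0], [0.0, -0.0, -1.0]]
ft_force: [0.2, 0.4, -0.4]
grip_width: 0.0856
```

```bash
python3 - <<'E'
from h import *
m=eyes.camera_model("wrist");a=eyes.get_image("wrist");s=readout.observe();print(s["position"],s["tool_rot"],s["time_s"])
cv2.imwrite("pics/w1.png",a[:,:,::-1]);import pickle;pickle.dump(m,open("w1.pkl","wb"))
print(proj("wrist",np.array([.462,.129,.043]),m))
E
```

```text
[0.46285847 0.12950398 0.19246756] [[ 2.91352664e-01  9.56615714e-01 -2.90879523e-05]
 [ 9.56615710e-01 -2.91352659e-01  1.04201435e-04]
 [ 9.12058779e-05 -5.81853577e-05 -9.99999994e-01]] 1.65
[254.072277   181.46837888]
```

View pics/w1.png

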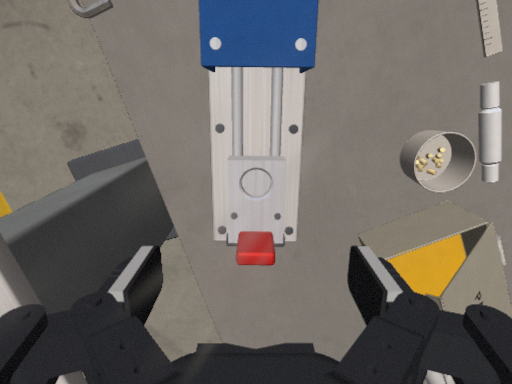

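Clear wrist view: nest circle at about (256,182), lug top at about (256,243), plate edges from col 210 to 303, and hood mouth at row 67. I'll fit these numerically.

```bash
python3 - <<'E'
from h import *
import pickle
m=pickle.load(open("w1.pkl","rb"));a=cv2.imread("pics/w1.png");g=cv2.cvtColor(a,6)
k=6;c=cv2.resize(g[160:205,230:282],None,fx=k,fy=k,interpolation=cv2.INTER_CUBIC)
ci=cv2.HoughCircles(cv2.GaussianBlur(c,(0,0),3),cv2.HOUGH_GRADIENT,1,20,param1=60,param2=15,minRadius=70,maxRadius=130)
for x,y,r in ci[0][:3]:
    u,v=230+(x+.5)/k-.5,160+(y+.5)/k-.5;p=onz("wrist",u,v,.043,m);q=onz("wrist",u+r/k,v,.043,m);print("circ",u,v,p,np.linalg.norm(q-p)*2)
# plate edges: strongest gradient per row, at z=.01
gf=cv2.GaussianBlur(g,(0,0),1).astype(float)
L=[];Rr=[]
for v in range(85,228,3):
    d=np.gradient(gf[v]);L.append(onz("wrist",200+np.argmax(d[200:225]),v,.01,m));Rr.append(onz("wrist",290+np.argmin(d[290:315]),v,.01,m))
lines=[]
for E in(L,Rr):
    f=cv2.fitLine(np.float32(E)[:,:2],cv2.DIST_HUBER,0,.001,.001).ravel();f[:2]*=np.sign(f[1]);lines.append(f);print("edge yaw",np.degrees(np.arctan2(f[1],f[0])),f[2:])
u=(lines[0][:2]+lines[1][:2]);u/=np.linalg.norm(u);n=np.array([-u[1],u[0]])
o=[l[2:]@n for l in lines];print("width",o[0]-o[1],"centre n",sum(o)/2,"u",u,n)
hsv=cv2.cvtColor(a,40);mk=((hsv[...,1]>150)&((hsv[...,0]<10)|(hsv[...,0]>170))).astype(np.uint8);mk[:220]=0;mk[275:]=0
ys,xs=np.nonzero(mk[:,235:280]);xs+=235;print("lug px",xs.min(),xs.max(),ys.min(),ys.max())
for uv in((256,ys.min()),(256,ys.max())):
    p=onz("wrist",*uv,.088,m);print(p,p[:2]@u,p[:2]@n)
p=onz("wrist",*[230+(ci[0][0][0]+.5)/k-.5,160+(ci[0][0][1]+.5)/k-.5],.043,m);print("nest s,n",p[:2]@u,p[:2]@n)
E
python3 -c "
from h import *
plan([.46,-.136,.20],72.7,10)"
```

```text
circ 255.83334 184.5 [0.46268518 0.12584807 0.043     ] 0.02760600119768925
circ 255.33333 181.0 [0.46320449 0.12908539 0.043     ] 0.025013609606970452
circ 258.33334 186.83333 [0.4641986  0.12310959 0.043     ] 0.03709774893146873
edge yaw 72.49301 [0.42821172 0.16236936]
edge yaw 72.325714 [0.5054225  0.11817291]
width 0.08695716 centre n -0.40259686 u [0.30221406 0.9532401 ] [-0.9532401   0.30221406]
lug px 237 274 233 264
[0.45489241 0.10010809 0.088     ] 0.23290192307905838 -0.4033676110632786
[0.44692541 0.07394352 0.088     ] 0.2055530680220602 -0.4036804536864482
nest s,n 0.2597933931733205 -0.4030170074225437
0 -25.5 7.5 -0.8 0 0 0.04; 0 -25.5 7.5 -0.8 0 0 0.04; 0 -25.5 7.5 -0.8 0 0 0.04; 0 -25.5 7.5 -0.8 0 0 0.04; 0 -25.5 7.5 -0.8 0 0 0.04
0 -25.5 7.5 -0.8 0 0 0.04; 0 -25.5 7.6 -0.8 0 0 0.04; 0 -25.4 7.6 -0.8 0 0 0.04; 0 -25.4 7.6 -0.8 0 0 0.04; 0 -25.4 7.6 -0.8 0 0 0.04
```

Nest is at about (0.4635, 0.1284), yaw 72.4°. The rear edge of the lug top minus 57 mm agrees with the smaller circle. Now over to the spring.

>>> {"fn": "arm_command", "kwargs": {"rows": "0 -25 7.5 0 0 0 0.3; 0 -25 7.5 0 0 0 0; 0 -25 7.5 0 0 0 0; 0 -25 7.5 0 0 0 0; 0 -25 7.5 0 0 0 0"}}

```text
time_s: 2.07
position: [0.4617, -0.002, 0.1926]
tool_rot: [[0.296, 0.955, 0.0], [0.955, -0.296, -0.0], [0.0, 0.0, -1.0]]
ft_force: [0.9, -0.2, 0.4]
grip_width: 0.0851
```

>>> {"fn": "arm_command", "kwargs": {"rows": "0 -26 7.5 0 0 0 0; 0 -26 7.5 0 0 0 0; 0 -26 7.5 0 0 0 0; 0 -26 7.5 0 0 0 0; 0 -26 7.5 0 0 0 0"}}

```text
time_s: 2.48
position: [0.4589, -0.1375, 0.1926]
tool_rot: [[0.296, 0.955, 0.0], [0.955, -0.296, -0.0], [-0.0, 0.0, -1.0]]
ft_force: [0.2, -0.2, -0.3]
grip_width: 0.0856
```

>>> {"fn": "arm_command", "kwargs": {"rows": "0 0 0 0 0 0 0; 0 0 0 0 0 0 0; 0 0 0 0 0 0 0; 0 0 0 0 0 0 0"}}

```text
time_s: 2.82
position: [0.4591, -0.1359, 0.1924]
tool_rot: [[0.297, 0.955, -0.0], [0.955, -0.297, 0.0], [0.0, -0.0, -1.0]]
ft_force: [0.1, 1.0, 1.1]
grip_width: 0.0854
```

```bash
python3 - <<'E'
from h import *
import pickle
m=eyes.camera_model("wrist");a=eyes.get_image("wrist");s=readout.observe();print(s["position"],s["tool_rot"][:,0],s["time_s"],s["ft_force"])
b=a[:,:,::-1].copy();cv2.imwrite("pics/w2.png",b);pickle.dump(m,open("w2.pkl","wb"))
print(proj("wrist",np.array([.4606,-.136,.025]),m))
hsv=cv2.cvtColor(b,40);mk=((hsv[...,1]>100)&(hsv[...,0]>50)&(hsv[...,0]<130)).astype(np.uint8)
n,l,st,ce=cv2.connectedComponentsWithStats(mk)
for i in range(1,n):
    if st[i,4]>40:print(st[i],ce[i],onz("wrist",*ce[i],.014,m),onz("wrist",*ce[i],.025,m))
E
```

```text
[ 0.45914389 -0.1358976   0.19246785] [2.96593448e-01 9.55003829e-01 1.13769170e-04] 2.8667 [0.16031729 0.16851272 0.19870234]
[256.39918817 175.5761812 ]
[248 161  21  25 414] [257.79710145 173.10628019] [ 0.4618693  -0.13667883  0.014     ] [ 0.46257322 -0.13409591  0.025     ]
[360 318   7  11  41] [363.17073171 322.48780488] [ 0.5249884  -0.33958312  0.014     ] [ 0.52340389 -0.32964372  0.025     ]
```

View pics/w2.png

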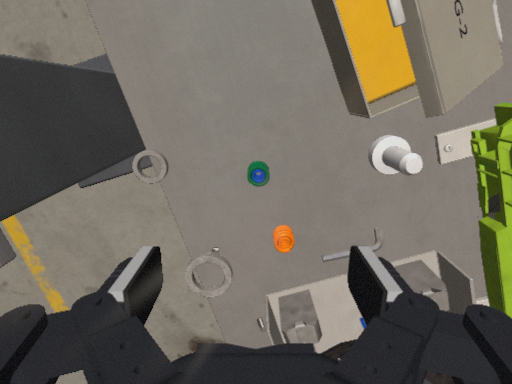

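Spring at (258,173): top centre ≈ (0.462, −0.1364). Orange is at (284,238), well off the jaw line. I'll descend with the jaws half shut.

>>> {"fn": "arm_command", "kwargs": {"rows": "0.4 0.4 2.9 36 0 0 0; 0.4 0 0 36 0 0 0; 0.4 0 0 36 0 0 0; 0.4 0 0 30 0 0 0; 0.4 0 0 10 0 0 0", "squeeze": 25}}

```text
time_s: 3.28
position: [0.4605, -0.1358, 0.0409]
tool_rot: [[0.297, 0.955, -0.005], [0.955, -0.297, 0.003], [0.001, -0.006, -1.0]]
ft_force: [0.3, 0.4, 0.1]
grip_width: 0.0515
```

>>> {"fn": "arm_command", "kwargs": {"rows": "0.4 0 0 5 0 0 0; 0.4 0 0 5 0 0 0; 0.4 0 0 4 0 0 0; 0.4 0 0 0 0 0 0; 0.4 0 0 0 0 0 0"}}

```text
time_s: 3.7
position: [0.4623, -0.1377, 0.031]
tool_rot: [[0.298, 0.954, 0.001], [0.954, -0.298, -0.001], [-0.0, 0.001, -1.0]]
ft_force: [0.6, -0.8, -0.5]
grip_width: 0.051
```

>>> {"fn": "arm_command", "kwargs": {"rows": "0.4 1.2 0 1.5 0 0 0; 0.6 0 0 0 0 0 0; 0.7 0 0 0 0 0 0; 0.8 0 0 0 0 0 0; 0.9 0 0 0 0 0 0"}}

```text
time_s: 4.12
position: [0.4625, -0.1366, 0.0292]
tool_rot: [[0.298, 0.954, 0.001], [0.954, -0.298, -0.0], [-0.0, 0.001, -1.0]]
ft_force: [-0.3, 0.4, 4.5]
grip_width: 0.0207
```

>>> {"fn": "arm_command", "kwargs": {"rows": "0.9 0 0 0 0 0 0; 0.9 0 0 0 0 0 0; 0.9 0 0 0 0 0 0; 0.9 0 0 0 0 0 0"}}

```text
time_s: 4.45
position: [0.4625, -0.1366, 0.0292]
tool_rot: [[0.298, 0.954, 0.001], [0.954, -0.298, -0.0], [-0.0, 0.001, -1.0]]
ft_force: [-0.6, 1.0, 5.7]
grip_width: 0.0207
```

>>> {"fn": "arm_command", "kwargs": {"rows": "0.9 0 0 -10 0 0 0; 0.9 0 0 -30 0 0 0; 0.9 0 0 -30 0 0 0; 0.9 0 0 -30 0 0 0; 0.9 0 0 -20 0 0 0"}}

```text
time_s: 4.87
position: [0.4627, -0.1367, 0.1513]
tool_rot: [[0.298, 0.954, 0.002], [0.954, -0.298, -0.001], [-0.001, 0.002, -1.0]]
ft_force: [0.9, -0.2, -0.8]
grip_width: 0.0209
```

>>> {"fn": "arm_command", "kwargs": {"rows": "0.9 15 -5 0 0 0 0; 0.9 25 -8 0 0 0 0; 0.9 29 -9 0 0 0 0; 0.9 29 -9 0 0 0 0; 0.9 29 -9 0 0 0 0"}}

```text
time_s: 5.28
position: [0.4617, -0.0022, 0.1487]
tool_rot: [[0.299, 0.954, -0.0], [0.954, -0.299, 0.0], [-0.0, -0.0, -1.0]]
ft_force: [0.6, -0.1, -0.1]
grip_width: 0.0209
```

>>> {"fn": "arm_command", "kwargs": {"rows": "0.9 29 -9 0 0 0 0; 0.9 29 -9 0 0 0 0; 0.9 29 -9 0 0 0 0; 0.9 24 -7 0 0 0 0; 0.9 15 -4 0 0 0 0"}}

```text
time_s: 5.7
position: [0.4629, 0.1305, 0.1487]
tool_rot: [[0.297, 0.955, -0.0], [0.955, -0.297, 0.0], [0.0, -0.001, -1.0]]
ft_force: [0.0, -0.5, -0.9]
grip_width: 0.021
```

>>> {"fn": "arm_command", "kwargs": {"rows": "0.9 0 0 0 0 0 0; 0.9 0 0 0 0 0 0; 0.9 0 0 0 0 0 0; 0.9 0 0 0 0 0 0"}}

```text
time_s: 6.03
position: [0.4635, 0.1273, 0.1488]
tool_rot: [[0.3, 0.954, -0.0], [0.954, -0.3, -0.0], [-0.0, -0.0, -1.0]]
ft_force: [0.3, -0.9, -0.3]
grip_width: 0.0208
```

```bash
python3 - <<'E'
from h import *
import pickle
m=eyes.camera_model("wrist");a=eyes.get_image("wrist");s=readout.observe();print(s["position"],s["tool_rot"],s["time_s"],s["ft_force"],s["grip_width"])
b=a[:,:,::-1].copy();pickle.dump(m,open("w3.pkl","wb"))
cv2.imwrite("pics/w3.png",b)
cv2.imwrite("pics/w3c.png",cv2.resize(b[130:380,150:360],None,fx=2.4,fy=2.4,interpolation=2))
plan([.4635,.1284,.150],72.4,1,.9)
E
```

```text
[0.46350988 0.12729821 0.14878343] [[ 2.99790833e-01  9.54004940e-01 -1.75585154e-04]
 [ 9.54004940e-01 -2.99790857e-01 -1.25744237e-04]
 [-1.72599447e-04 -1.29812135e-04 -9.99999977e-01]] 6.0833 [ 0.02314695 -0.6045643  -0.11938173] 0.020899362025618436
0.9 1.0 -0.3 -1.2 0 0 0.15
```

View pics/w3c.png

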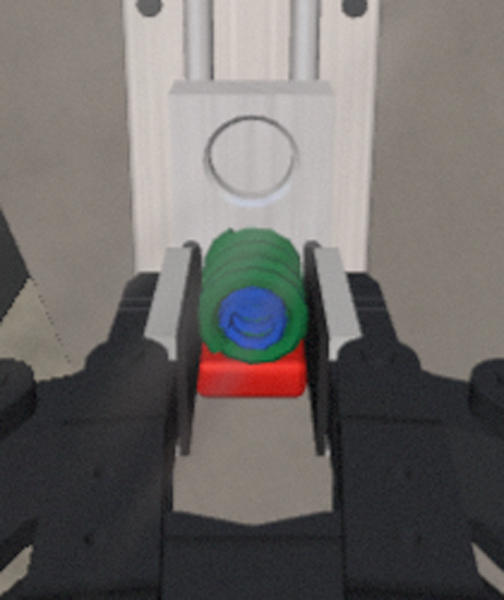

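The spring is held upright, with its top centre at crop (253,318). The nest ellipse is centred at crop ≈(251.5,158) and the lug is behind it at about (252,370). I'll work out the offset.

```bash
python3 - <<'E'
from h import *
import pickle
m=pickle.load(open("w3.pkl","rb"))
P=lambda x,y,z:onz("wrist",150+(x+.5)/2.4-.5,130+(y+.5)/2.4-.5,z,m)
for y in(155,158,159):print("nest",P(251.5,y,.043))
print("block front",P(251,82,.043),"front-bottom",P(251,94,.021))
for y in(315,318,322):print("spring top",P(253,y,.1448))
print("nest dia",P(298,158,.043)-P(205,158,.043),P(251,115,.043)-P(251,203,.043), "lug rear top",P(252,363,.088),P(252,395,.088))
u=np.array([.302,.953]);n=np.array([-.953,.302])
for p in(P(251.5,158,.043),P(251,82,.043),P(253,318,.1448),P(252,397,.088)):print(p[:2]@u,p[:2]@n)
E
```

```text
nest [0.46360698 0.12841214 0.043     ]
nest [0.46330685 0.12745986 0.043     ]
nest [0.46320664 0.12714193 0.043     ]
block front [0.47054802 0.15094772 0.043     ] front-bottom [0.46783595 0.14253723 0.021     ]
spring top [0.46417999 0.12862392 0.1448    ]
spring top [0.46398899 0.12801669 0.1448    ]
spring top [0.46373357 0.12720463 0.1448    ]
nest dia [ 0.02816    -0.00885635  0.        ] [ 8.82945836e-03  2.79963249e-02 -2.77555756e-17] lug rear top [0.44984742 0.08399896 0.088     ] [0.44674536 0.07414994 0.088     ]
0.26138791672935247 -0.40303854770732345
0.28595868026108806 -0.40284604674965074
0.26212458660983345 -0.40352047024454823
0.20492711589435686 -0.4033561983614163
```

>>> {"fn": "arm_command", "kwargs": {"rows": "0.9 0 -0.4 20 0 0 0; 0.9 0 0 25 0 0 0; 0.9 0 0 20 0 0 0; 0.9 0 0 7 0 0 0; 0.9 0 0 0 0 0 0"}}

```text
time_s: 6.5
position: [0.4625, 0.1277, 0.0757]
tool_rot: [[0.299, 0.954, -0.003], [0.954, -0.299, -0.0], [-0.001, -0.003, -1.0]]
ft_force: [-0.2, -0.7, -0.6]
grip_width: 0.021
```

>>> {"fn": "arm_command", "kwargs": {"rows": "0.9 0 0 3 0 0 0; 0.9 0 0 3 0 0 0; 0.9 0 0 3 0 0 0; 0.9 0 0 3 0 0 0; 0.9 0 0 0 0 0 0"}}

```text
time_s: 6.92
position: [0.4629, 0.1283, 0.0647]
tool_rot: [[0.298, 0.954, -0.0], [0.954, -0.298, -0.0], [-0.0, -0.0, -1.0]]
ft_force: [0.5, -0.9, -1.6]
grip_width: 0.0206
```

>>> {"fn": "arm_command", "kwargs": {"rows": "0.9 0 0 1 0 0 0; 0.9 0 0 1 0 0 0; 0.9 0 0 0 0 0 0; 0.9 0 0 0 0 0 0"}}

```text
time_s: 7.25
position: [0.4632, 0.1284, 0.0632]
tool_rot: [[0.298, 0.954, 0.001], [0.954, -0.298, 0.0], [0.0, 0.001, -1.0]]
ft_force: [-0.5, 0.1, 4.2]
grip_width: 0.0205
```

Contact with the nest floor (4.2 N up). I'll release slowly.

>>> {"fn": "arm_command", "kwargs": {"rows": "0.7 0 0 0 0 0 0; 0.68 0 0 0 0 0 0; 0.65 0 0 0 0 0 0; 0.6 0 0 0 0 0 0; 0.5 0 0 0 0 0 0"}}

```text
time_s: 7.67
position: [0.463, 0.1284, 0.0628]
tool_rot: [[0.298, 0.954, -0.0], [0.954, -0.298, -0.0], [-0.0, -0.0, -1.0]]
ft_force: [0.3, 0.2, -0.3]
grip_width: 0.0424
```

>>> {"fn": "arm_command", "kwargs": {"rows": "0.5 0 0 0 0 0 0; 0.5 0 0 -5 0 0 0; 0.5 0 0 -15 0 0 0; 0.5 0 0 -30 0 0 0; 0.5 0 0 -30 0 0 0"}}

```text
time_s: 8.08
position: [0.4625, 0.1283, 0.1437]
tool_rot: [[0.298, 0.954, -0.002], [0.954, -0.298, -0.0], [-0.001, -0.002, -1.0]]
ft_force: [1.3, -0.4, -0.1]
grip_width: 0.0427
```

>>> {"fn": "arm_command", "kwargs": {"rows": "0.5 0 0 -20 0 0 0; 0.5 0 0 0 0 0 0; 0.5 0 0 0 0 0 0; 0.5 0 0 0 0 0 0; 0.5 0 0 0 0 0 0"}}

```text
time_s: 8.5
position: [0.4625, 0.1283, 0.1619]
tool_rot: [[0.298, 0.954, -0.002], [0.954, -0.298, -0.0], [-0.001, -0.002, -1.0]]
ft_force: [0.6, -0.6, 0.1]
grip_width: 0.0428
```

```bash
python3 - <<'E'
from h import *
import pickle
m=eyes.camera_model("wrist");a=eyes.get_image("wrist");s=readout.observe();print(s["position"],s["tool_rot"],s["time_s"],s["ft_force"],s["grip_width"])
b=a[:,:,::-1].copy();pickle.dump(m,open("w4.pkl","wb"))
cv2.imwrite("pics/w4.png",b)
cv2.imwrite("pics/w4c.png",cv2.resize(b[110:350,150:360],None,fx=2.4,fy=2.4,interpolation=2))
E
```

```text
[0.46258329 0.12830819 0.16185273] [[ 2.98518625e-01  9.54401234e-01 -2.21710906e-03]
 [ 9.54403558e-01 -2.98519426e-01 -3.20446536e-05]
 [-6.92433582e-04 -2.10645085e-03 -9.99997542e-01]] 8.55 [-0.26062342  0.08585616  0.90701458] 0.042557113351114194
```

View pics/w4c.png

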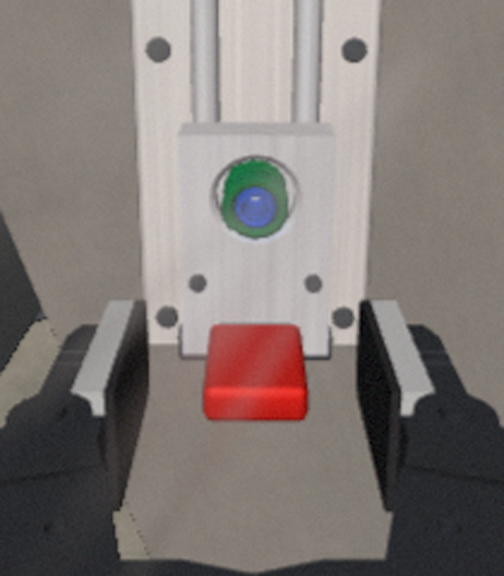

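Spring seated upright in the nest: its top is at crop (255,207) inside the ring at (255,197), with the lug at (255,370). Next I go behind the lug with shut fingers.

>>> {"fn": "arm_command", "kwargs": {"rows": "0.8 -20 0.5 0 0 0 0; 1 -30 0.4 0 0 0 0; 1 -30 0 0 0 0 0; 1 -2 0 0 0 0 0; 1 0 0 0 0 0 0"}}

```text
time_s: 8.97
position: [0.4391, 0.0489, 0.1623]
tool_rot: [[0.301, 0.954, -0.001], [0.954, -0.301, 0.0], [-0.0, -0.001, -1.0]]
ft_force: [0.4, -0.4, 0.4]
grip_width: 0.0001
```

>>> {"fn": "arm_command", "kwargs": {"rows": "1 0 0 30 0 0 0; 1 0 0 30 0 0 0; 1 0 0 22 0 0 0; 1 0 0 10 0 0 0; 1 0 0 0 0 0 0"}}

```text
time_s: 9.38
position: [0.4385, 0.0508, 0.0686]
tool_rot: [[0.298, 0.955, -0.005], [0.955, -0.298, 0.001], [-0.001, -0.005, -1.0]]
ft_force: [0.4, 0.3, 0.9]
grip_width: 0.0001
```

>>> {"fn": "arm_command", "kwargs": {"rows": "1 0 0 0 0 0 0; 1 0 0 0 0 0 0"}}

```text
time_s: 9.55
position: [0.44, 0.0502, 0.0714]
tool_rot: [[0.298, 0.955, 0.001], [0.955, -0.298, -0.0], [0.0, 0.001, -1.0]]
ft_force: [0.2, 0.6, 0.1]
grip_width: 0.0003
```

```bash
python3 - <<'E'
from h import *
s=readout.observe();p=s["position"];print(p,s["tool_rot"][:,0],s["ft_force"],s["grip_width"],"s,n",p[:2]@[.302,.953],p[:2]@[-.953,.302])
a=eyes.get_image("wrist");cv2.imwrite("pics/w5.png",a[:,:,::-1])
E
```

```text
[0.43998612 0.05023049 0.07136909] [2.97842856e-01 9.54614884e-01 2.37352967e-04] [0.23549075 0.59345896 0.08918185] 0.00026895729061458747 s,n 0.1807454645264158 -0.40413716228488206
```

View pics/w5.png

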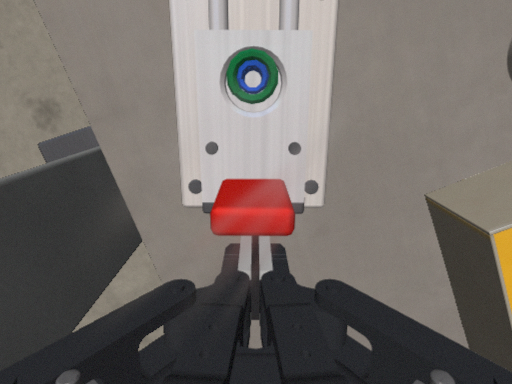

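Fingers (256,250) are directly behind the red lug (253,215), and the spring stands in the nest at (253,76). Approaching until contact.

>>> {"fn": "arm_command", "kwargs": {"rows": "1 3 0 0 0 0 0; 1 2 0 0 0 0 0; 1 2 0 0 0 0 0; 1 1 0 0 0 0 0; 1 1 0 0 0 0 0"}}

```text
time_s: 10.02
position: [0.4422, 0.0586, 0.071]
tool_rot: [[0.298, 0.954, 0.0], [0.954, -0.298, -0.0], [0.0, 0.0, -1.0]]
ft_force: [-0.4, 0.3, -0.5]
grip_width: -0.0
```

>>> {"fn": "arm_command", "kwargs": {"rows": "1 1 0 0 0 0 0; 1 1 0 0 0 0 0; 1 1 0 0 0 0 0; 1 1 0 0 0 0 0"}}

```text
time_s: 10.35
position: [0.4433, 0.062, 0.0708]
tool_rot: [[0.298, 0.954, -0.0], [0.954, -0.298, -0.001], [-0.001, -0.0, -1.0]]
ft_force: [-2.3, -3.4, 0.7]
grip_width: 0.0
```

>>> {"fn": "arm_command", "kwargs": {"rows": "1 1 0 0 0 0 0; 1 1 0 0 0 0 0; 1 1 0 0 0 0 0"}}

```text
time_s: 10.6
position: [0.4442, 0.065, 0.0708]
tool_rot: [[0.298, 0.954, -0.0], [0.954, -0.298, -0.0], [-0.0, -0.0, -1.0]]
ft_force: [-0.8, -2.6, 0.7]
grip_width: -0.0
```

>>> {"fn": "arm_command", "kwargs": {"rows": "1 1 0 0 0 0 0; 1 1 0 0 0 0 0"}}

```text
time_s: 10.77
position: [0.4448, 0.067, 0.0708]
tool_rot: [[0.298, 0.954, 0.0], [0.954, -0.298, -0.0], [-0.0, 0.0, -1.0]]
ft_force: [-0.6, -3.5, 1.2]
grip_width: -0.0003
```

>>> {"fn": "arm_command", "kwargs": {"rows": "1 1 0 0 0 0 0; 1 1 0 0 0 0 0"}}

```text
time_s: 10.93
position: [0.4454, 0.069, 0.0708]
tool_rot: [[0.298, 0.954, -0.0], [0.954, -0.298, -0.0], [-0.0, 0.0, -1.0]]
ft_force: [-0.7, -4.6, 0.8]
grip_width: -0.0002
```

>>> {"fn": "arm_command", "kwargs": {"rows": "1 1 0 0 0 0 0; 1 1 0 0 0 0 0"}}

```text
time_s: 11.1
position: [0.4461, 0.0709, 0.0708]
tool_rot: [[0.298, 0.954, 0.0], [0.954, -0.298, -0.0], [-0.0, 0.0, -1.0]]
ft_force: [-1.4, -3.2, 1.7]
grip_width: -0.0003
```

>>> {"fn": "arm_command", "kwargs": {"rows": "1 1 0 0 0 0 0; 1 1 0 0 0 0 0"}}

```text
time_s: 11.27
position: [0.4466, 0.0728, 0.0708]
tool_rot: [[0.298, 0.954, -0.0], [0.954, -0.298, -0.0], [-0.0, -0.0, -1.0]]
ft_force: [-1.1, -3.5, 0.9]
grip_width: 0.0
```

>>> {"fn": "arm_command", "kwargs": {"rows": "1 1 0 0 0 0 0; 1 1 0 0 0 0 0"}}

```text
time_s: 11.43
position: [0.4471, 0.0743, 0.0708]
tool_rot: [[0.298, 0.955, -0.0], [0.955, -0.298, -0.001], [-0.001, -0.0, -1.0]]
ft_force: [-3.5, -11.1, 2.2]
grip_width: 0.0
```

>>> {"fn": "arm_command", "kwargs": {"rows": "1 1 0 0 0 0 0; 1 0.5 0 0 0 0 0"}}

```text
time_s: 11.6
position: [0.4475, 0.0755, 0.0709]
tool_rot: [[0.298, 0.955, -0.001], [0.955, -0.298, -0.001], [-0.001, -0.0, -1.0]]
ft_force: [-2.9, -8.6, 2.8]
grip_width: -0.0
```

>>> {"fn": "arm_command", "kwargs": {"rows": "1 0.5 0 0 0 0 0; 1 0.5 0 0 0 0 0"}}

```text
time_s: 11.77
position: [0.4478, 0.0765, 0.0709]
tool_rot: [[0.298, 0.954, -0.0], [0.954, -0.298, -0.001], [-0.001, -0.0, -1.0]]
ft_force: [-1.9, -8.0, 1.8]
grip_width: 0.0001
```

>>> {"fn": "arm_command", "kwargs": {"rows": "1 0.5 0 0 0 0 0; 1 0.5 0 0 0 0 0"}}

```text
time_s: 11.93
position: [0.4482, 0.0776, 0.0708]
tool_rot: [[0.298, 0.954, -0.0], [0.954, -0.298, -0.001], [-0.001, -0.0, -1.0]]
ft_force: [-2.1, -7.4, 1.7]
grip_width: 0.0
```

>>> {"fn": "arm_command", "kwargs": {"rows": "1 0.5 0 0 0 0 0; 1 0.5 0 0 0 0 0"}}

```text
time_s: 12.1
position: [0.4485, 0.0787, 0.0709]
tool_rot: [[0.298, 0.954, -0.0], [0.954, -0.298, -0.0], [-0.0, 0.0, -1.0]]
ft_force: [-1.0, -5.1, 1.9]
grip_width: 0.0001
```

>>> {"fn": "arm_command", "kwargs": {"rows": "1 1 0 0 0 0 0; 1 1 0 0 0 0 0; 1 1 0 0 0 0 0; 1 1.5 0 0 0 0 0; 1 1.5 0 0 0 0 0"}}

```text
time_s: 12.52
position: [0.4503, 0.0851, 0.0708]
tool_rot: [[0.298, 0.954, -0.0], [0.954, -0.298, 0.001], [0.001, -0.0, -1.0]]
ft_force: [0.3, -0.9, 0.0]
grip_width: 0.0
```

>>> {"fn": "arm_command", "kwargs": {"rows": "1 2 0 0 0 0 0; 1 2 0 0 0 0 0; 1 2 0 0 0 0 0; 1 2 0 0 0 0 0; 1 2 0 0 0 0 0"}}

```text
time_s: 12.93
position: [0.4533, 0.0943, 0.0708]
tool_rot: [[0.298, 0.954, -0.0], [0.954, -0.298, -0.0], [-0.0, -0.0, -1.0]]
ft_force: [-1.7, -3.7, 0.4]
grip_width: -0.0001
```

>>> {"fn": "arm_command", "kwargs": {"rows": "1 2 0 0 0 0 0; 1 2 0 0 0 0 0; 1 2 0 0 0 0 0; 1 2 0 0 0 0 0; 1 2 0 0 0 0 0"}}

```text
time_s: 13.35
position: [0.4563, 0.1039, 0.0708]
tool_rot: [[0.298, 0.954, -0.0], [0.954, -0.298, -0.0], [-0.0, -0.0, -1.0]]
ft_force: [-0.9, -3.3, 0.6]
grip_width: 0.0002
```

>>> {"fn": "arm_command", "kwargs": {"rows": "1 2 0 0 0 0 0; 1 2 0 0 0 0 0; 1 2 0 0 0 0 0; 1 2 0 0 0 0 0; 1 2 0 0 0 0 0"}}

```text
time_s: 13.77
position: [0.4593, 0.1135, 0.0708]
tool_rot: [[0.298, 0.954, -0.0], [0.954, -0.298, -0.0], [-0.0, -0.0, -1.0]]
ft_force: [-0.6, -3.2, -0.4]
grip_width: -0.0002
```

>>> {"fn": "arm_command", "kwargs": {"rows": "1 2 0 0 0 0 0; 1 2 0 0 0 0 0; 1 2 0 0 0 0 0; 1 2 0 0 0 0 0; 1 2 0 0 0 0 0"}}

```text
time_s: 14.18
position: [0.4623, 0.123, 0.0708]
tool_rot: [[0.298, 0.954, -0.0], [0.954, -0.298, -0.0], [-0.0, 0.0, -1.0]]
ft_force: [-0.3, -4.0, -0.8]
grip_width: 0.0
```

>>> {"fn": "arm_command", "kwargs": {"rows": "1 1.5 0 0 0 0 0; 1 1 0 0 0 0 0; 1 1 0 0 0 0 0; 1 1 0 0 0 0 0"}}

```text
time_s: 14.52
position: [0.4637, 0.1272, 0.0708]
tool_rot: [[0.299, 0.954, 0.0], [0.954, -0.299, -0.0], [-0.0, 0.0, -1.0]]
ft_force: [-0.8, -3.3, -1.4]
grip_width: 0.0003
```

>>> {"fn": "arm_command", "kwargs": {"rows": "1 1 0 0 0 0 0; 1 1 0 0 0 0 0; 1 1 0 0 0 0 0"}}

```text
time_s: 14.77
position: [0.4645, 0.13, 0.0708]
tool_rot: [[0.299, 0.954, -0.0], [0.954, -0.299, -0.0], [-0.0, -0.0, -1.0]]
ft_force: [-0.6, -3.7, -0.7]
grip_width: -0.0
```

Arm stiffness in the catch looked like about 16 N/mm, so I'll move in small steps from here.

>>> {"fn": "arm_command", "kwargs": {"rows": "1 1 0 0 0 0 0; 1 1 0 0 0 0 0; 1 1 0 0 0 0 0; 1 0.5 0 0 0 0 0; 1 0.5 0 0 0 0 0"}}

```text
time_s: 15.18
position: [0.4657, 0.1339, 0.0708]
tool_rot: [[0.298, 0.954, 0.0], [0.954, -0.298, -0.0], [0.0, 0.0, -1.0]]
ft_force: [-1.2, -3.7, -0.8]
grip_width: 0.0
```

>>> {"fn": "arm_command", "kwargs": {"rows": "1 0.4 0 0 0 0 0; 1 0.4 0 0 0 0 0; 1 0.4 0 0 0 0 0"}}

```text
time_s: 15.43
position: [0.4661, 0.135, 0.0708]
tool_rot: [[0.298, 0.954, 0.0], [0.954, -0.298, -0.0], [-0.0, 0.0, -1.0]]
ft_force: [-0.4, -4.1, -1.7]
grip_width: 0.0002
```

>>> {"fn": "arm_command", "kwargs": {"rows": "1 0.4 0 0 0 0 0; 1 0.4 0 0 0 0 0; 1 0.4 0 0 0 0 0"}}

```text
time_s: 15.68
position: [0.4664, 0.1361, 0.0708]
tool_rot: [[0.298, 0.954, 0.0], [0.954, -0.298, 0.0], [0.0, 0.0, -1.0]]
ft_force: [0.6, -3.3, -1.4]
grip_width: -0.0002
```

>>> {"fn": "arm_command", "kwargs": {"rows": "1 0.6 0 0 0 0 0; 1 0.6 0 0 0 0 0; 1 0.6 0 0 0 0 0"}}

```text
time_s: 15.93
position: [0.467, 0.1379, 0.0708]
tool_rot: [[0.298, 0.954, 0.0], [0.954, -0.298, 0.0], [0.0, 0.0, -1.0]]
ft_force: [1.1, -3.6, -1.4]
grip_width: 0.0003
```

>>> {"fn": "arm_command", "kwargs": {"rows": "1 0.6 0 0 0 0 0; 1 0.6 0 0 0 0 0; 1 0.6 0 0 0 0 0"}}

```text
time_s: 16.18
position: [0.4675, 0.1396, 0.0708]
tool_rot: [[0.298, 0.954, 0.0], [0.954, -0.298, -0.0], [0.0, 0.0, -1.0]]
ft_force: [1.0, -3.6, -1.1]
grip_width: -0.0001
```

>>> {"fn": "arm_command", "kwargs": {"rows": "1 0.6 0 0 0 0 0; 1 0.6 0 0 0 0 0; 1 0.6 0 0 0 0 0"}}

```text
time_s: 16.43
position: [0.4681, 0.1413, 0.0708]
tool_rot: [[0.298, 0.954, 0.0], [0.954, -0.298, -0.0], [-0.0, 0.0, -1.0]]
ft_force: [0.8, -3.8, -1.1]
grip_width: 0.0004
```

>>> {"fn": "arm_command", "kwargs": {"rows": "1 0.6 0 0 0 0 0; 1 0.6 0 0 0 0 0; 1 0.6 0 0 0 0 0"}}

```text
time_s: 16.68
position: [0.4686, 0.143, 0.0708]
tool_rot: [[0.298, 0.954, 0.0], [0.954, -0.298, -0.0], [0.0, 0.0, -1.0]]
ft_force: [0.6, -4.8, -2.4]
grip_width: 0.0003
```

>>> {"fn": "arm_command", "kwargs": {"rows": "1 0.4 0 0 0 0 0; 1 0.3 0 0 0 0 0; 1 0.3 0 0 0 0 0"}}

```text
time_s: 16.93
position: [0.4689, 0.144, 0.0708]
tool_rot: [[0.298, 0.954, 0.0], [0.954, -0.298, -0.0], [-0.0, 0.0, -1.0]]
ft_force: [0.9, -4.1, -1.0]
grip_width: -0.0001
```

>>> {"fn": "arm_command", "kwargs": {"rows": "1 0.4 0 0 0 0 0; 1 0.4 0 0 0 0 0; 1 0.4 0 0 0 0 0"}}

```text
time_s: 17.18
position: [0.4693, 0.1451, 0.0708]
tool_rot: [[0.298, 0.954, 0.0], [0.954, -0.298, 0.0], [0.0, 0.0, -1.0]]
ft_force: [0.9, -4.6, -2.0]
grip_width: -0.0
```

>>> {"fn": "arm_command", "kwargs": {"rows": "1 0.4 0 0 0 0 0; 1 0.4 0 0 0 0 0; 1 0.4 0 0 0 0 0"}}

```text
time_s: 17.43
position: [0.4696, 0.1463, 0.0708]
tool_rot: [[0.298, 0.954, 0.0], [0.954, -0.298, -0.0], [0.0, 0.0, -1.0]]
ft_force: [0.6, -3.9, -1.4]
grip_width: -0.0001
```

>>> {"fn": "arm_command", "kwargs": {"rows": "1 0.5 0 0 0 0 0; 1 0.5 0 0 0 0 0; 1 0.5 0 0 0 0 0"}}

```text
time_s: 17.68
position: [0.4701, 0.1477, 0.0708]
tool_rot: [[0.298, 0.954, 0.0], [0.954, -0.298, 0.0], [0.0, 0.0, -1.0]]
ft_force: [1.2, -4.4, -1.1]
grip_width: -0.0001
```

>>> {"fn": "arm_command", "kwargs": {"rows": "1 0.4 0 0 0 0 0; 1 0.4 0 0 0 0 0; 1 0.4 0 0 0 0 0"}}

```text
time_s: 17.93
position: [0.4704, 0.1488, 0.0709]
tool_rot: [[0.298, 0.954, 0.0], [0.954, -0.298, -0.0], [0.0, 0.0, -1.0]]
ft_force: [1.4, -3.5, -1.2]
grip_width: 0.0005
```

>>> {"fn": "arm_command", "kwargs": {"rows": "1 0.6 0 0 0 0 0; 1 0.6 0 0 0 0 0; 1 0.6 0 0 0 0 0"}}

```text
time_s: 18.18
position: [0.4709, 0.1506, 0.0708]
tool_rot: [[0.298, 0.954, 0.0], [0.954, -0.298, -0.0], [-0.0, 0.0, -1.0]]
ft_force: [0.5, -4.3, -1.4]
grip_width: 0.0001
```

>>> {"fn": "arm_command", "kwargs": {"rows": "1 0.4 0 0 0 0 0; 1 0.4 0 0 0 0 0; 1 0.4 0 0 0 0 0"}}

```text
time_s: 18.43
position: [0.4713, 0.1517, 0.0708]
tool_rot: [[0.298, 0.954, 0.0], [0.954, -0.298, 0.0], [0.0, 0.0, -1.0]]
ft_force: [1.5, -4.1, -1.6]
grip_width: 0.0005
```

>>> {"fn": "arm_command", "kwargs": {"rows": "1 0.5 0 0 0 0 0; 1 0.5 0 0 0 0 0; 1 0.5 0 0 0 0 0"}}

```text
time_s: 18.68
position: [0.4718, 0.1531, 0.0708]
tool_rot: [[0.298, 0.954, 0.0], [0.954, -0.298, 0.0], [0.0, 0.0, -1.0]]
ft_force: [0.2, -4.2, -0.5]
grip_width: -0.0003
```

>>> {"fn": "arm_command", "kwargs": {"rows": "1 0.4 0 0 0 0 0; 1 0.4 0 0 0 0 0; 1 0.4 0 0 0 0 0"}}

```text
time_s: 18.93
position: [0.4721, 0.1543, 0.0708]
tool_rot: [[0.298, 0.954, 0.0], [0.954, -0.298, -0.0], [-0.0, 0.0, -1.0]]
ft_force: [1.4, -3.5, -0.3]
grip_width: 0.0001
```

>>> {"fn": "arm_command", "kwargs": {"rows": "1 0.6 0 0 0 0 0; 1 0.6 0 0 0 0 0; 1 0.6 0 0 0 0 0"}}

```text
time_s: 19.18
position: [0.4726, 0.1559, 0.0709]
tool_rot: [[0.298, 0.954, 0.0], [0.954, -0.298, -0.0], [-0.0, 0.0, -1.0]]
ft_force: [0.5, -4.4, -0.1]
grip_width: 0.0002
```

>>> {"fn": "arm_command", "kwargs": {"rows": "1 0.4 0 0 0 0 0; 1 0.4 0 0 0 0 0; 1 0.4 0 0 0 0 0"}}

```text
time_s: 19.43
position: [0.473, 0.1571, 0.0709]
tool_rot: [[0.298, 0.954, -0.0], [0.954, -0.298, -0.0], [-0.0, 0.0, -1.0]]
ft_force: [1.1, -5.4, -0.2]
grip_width: -0.0001
```

>>> {"fn": "arm_command", "kwargs": {"rows": "1 0.4 0 0 0 0 0; 1 0.3 0 0 0 0 0; 1 0.3 0 0 0 0 0"}}

```text
time_s: 19.68
position: [0.4731, 0.1574, 0.0709]
tool_rot: [[0.298, 0.955, -0.001], [0.955, -0.298, -0.001], [-0.002, -0.0, -1.0]]
ft_force: [-0.2, -11.2, 1.8]
grip_width: -0.0001
```

>>> {"fn": "arm_command", "kwargs": {"rows": "1 0.2 0 0 0 0 0; 1 0.2 0 0 0 0 0; 1 0 0 0 0 0 0"}}

```text
time_s: 19.93
position: [0.4731, 0.1574, 0.0709]
tool_rot: [[0.298, 0.955, -0.001], [0.955, -0.298, -0.002], [-0.002, -0.0, -1.0]]
ft_force: [-0.6, -12.6, 1.4]
grip_width: 0.0002
```

Hard stop: there was no travel for an extra 0.4 mm of command, at about 12 N, past the plunger zone. Backing off and looking.

>>> {"fn": "arm_command", "kwargs": {"rows": "1 -1 0 0 0 0 0; 1 -3 0 0 0 0 0; 1 -10 0 0 0 0 0; 1 -20 0 0 0 0 0; 1 -10 0 0 0 0 0"}}

```text
time_s: 20.35
position: [0.4593, 0.1153, 0.0707]
tool_rot: [[0.298, 0.954, -0.001], [0.954, -0.298, 0.0], [-0.0, -0.001, -1.0]]
ft_force: [0.2, -0.7, 0.2]
grip_width: -0.0003
```

>>> {"fn": "arm_command", "kwargs": {"rows": "1 0 0 -30 0 0 0; 1 0 0 -30 0 0 0; 1 0 0 -30 0 0 0; 1 0 0 0 0 0 0; 1 0 0 0 0 0 0"}}

```text
time_s: 20.77
position: [0.4605, 0.1163, 0.162]
tool_rot: [[0.299, 0.954, 0.003], [0.954, -0.299, 0.0], [0.001, 0.003, -1.0]]
ft_force: [-0.0, 0.6, -0.4]
grip_width: 0.0
```

```bash
python3 - <<'E'
from h import *
m=eyes.camera_model("wrist");a=eyes.get_image("wrist");s=readout.observe();print(s["position"],s["time_s"],s["ft_force"],np.abs(s["qvel"]).max())
b=a[:,:,::-1].copy();w=eyes.get_image("scene")[:,:,::-1]
o=np.zeros((384,512+288,3),np.uint8);o[:,:512]=b
o[:288,512:]=cv2.resize(w[148:228,145:225],(288,288),interpolation=2)
cv2.imwrite("pics/end.png",o)
hsv=cv2.cvtColor(b,40);mk=((hsv[...,1]>150)&((hsv[...,0]<10)|(hsv[...,0]>170))).astype(np.uint8)
n,l,st,ce=cv2.connectedComponentsWithStats(mk);i=1+np.argmax(st[1:,4]);x,y,ww,hh,_=st[i]
p=onz("wrist",x+ww/2,y+hh,.088,m);print("lug rear top",p,p[:2]@[.302,.953])
E
```

```text
[0.45991102 0.11629703 0.16074013] 20.8167 [-0.50267417  0.00486447 -0.20497258] 1.505886792785062
lug rear top [0.47625128 0.1680524  0.088     ] 0.30398182973896937
```

View pics/end.png

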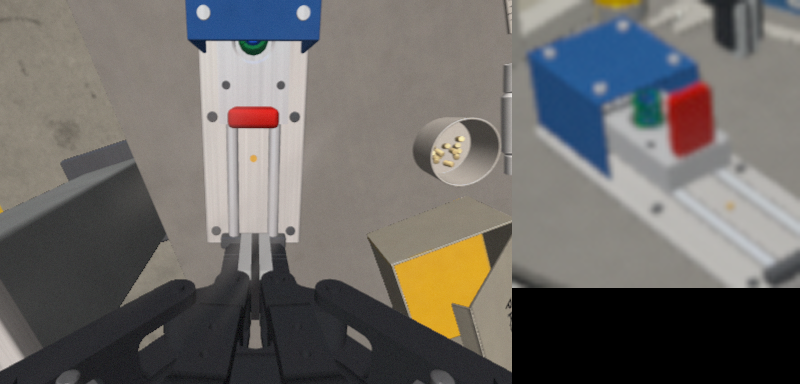

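The lug is at wrist (253,117), about 99 mm from its start. The spring stands in its nest at the hood mouth, at wrist (253,46) and upright in the scene inset (648,105). The arm is clear, so I'm handing in.

>>> {"fn": "arm_command", "kwargs": {"rows": "1 0 0 0 0 0 0; 1 0 0 0 0 0 0; 1 0 0 0 0 0 0; 1 0 0 0 0 0 0"}}

```text
time_s: 21.2
position: [0.4601, 0.1164, 0.1603]
tool_rot: [[0.298, 0.954, -0.001], [0.954, -0.298, 0.0], [-0.0, -0.001, -1.0]]
ft_force: [-0.5, -0.2, 0.5]
grip_width: 0.0001
```

```bash
python3 -c "
from rig import env
print(env.close_job())"
```

```text
the job is handed in; nothing more can be done
None
```

The job is handed in, with no verdict reported. I stood the green and blue spring in the nest and let go. I then pushed the carriage by its red lug through the catch, with a highest reading of about 12 N, and on at 24 mm/s or slower. The last 20 mm or so went in steps of 1 to 1.8 mm until it met the hard stop.

**Home position:** at the stop, a further 0.4 mm of command gave no travel at about 12 N. I never read the plunger; its roughly 1 N was hard to tell from the noise, with one reading of about 4.8 N just before the stop. The last picture puts the lug about 99 mm from where it started, inside the expected range.

**Spring and surroundings:** the last picture shows the spring upright in its nest, partly under the hood edge, and the arm was clear and at rest at hand-in (about 21 s). I saw no bystander touched, but I did not re-measure their positions.

**Disagreement:** one of the circle fits for the nest was about 3 mm off the others. I used the one that agreed with the lug, and the later close view supported it to about 1 mm.

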